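Move the sprung stopper to the fresh carafe

TASK

The empty carafe is going to be washed: take its stopper out by pinching the two red side tabs together, without lifting or dragging the carafe, and fit it in the open, freshly filled carafe with its white pour mark towards that carafe's spout. Keep the tabs pinched while you press it gently but firmly down against its springy seal, then let the tabs spring out under the lip so that it is locked home, straight and level; leave both carafes standing where they are and everything else on the counter alone.

Things in the scene. Friction and masses are not known exactly. Their poses are not given: they have to be found in the camera images.
- stopper_grip (a point): black stopper, 62 mm tall, about 160 g; head 54 mm across with a red sprung tab on its +y and its -y side. This point is on its axis between the tabs, 50 mm above the plug's underside: pinch here, along y. z up, +x to the white pour mark. Tab faces 24 mm wide, from 14 mm below to 10 mm above this point. Below them a collar 58 mm across, its top 25 mm below this point
- stopper_foot (a point): centre of the underside of the stopper's plug, 50 mm below stopper_grip. Plug 47.5 mm across and 22 mm tall, its foot tapered over 4 mm to 41 mm across. A square latch nose, 10 mm wide and 6 mm tall, moves with each tab; its top is 12.5 mm above this point. Nose tips 56.5 mm apart when free (they hook under a carafe's lip), 45.5 mm when pinched
- stopper_mark (a point): the outer end of the white pour mark on the stopper's top: 24 mm to +x of its axis, 12 mm above stopper_grip
- tab_left (a joint): the stopper's +y tab: 0 sprung out, 0.0055 m pinched in to its stop. The two tab faces are 67 mm apart free and 56 mm apart pinched; each tab pushes back with 11 N at first and 18 N at the stop. A grip of 30 to 35 N holds the stopper well
- tab_right (a joint): the stopper's -y tab, as tab_left
- seal (a joint): squeeze of the pale sprung seal ring under the stopper's collar, 0 to 0.0045 m. It meets the rim when stopper_grip is 32.5 mm above it: 2 N at first touch, 11.5 N at 3 mm (stopper_grip 29.5 mm above the rim), where the noses just clear the lip and can spring out, 16.5 N at 4.5 mm, where it is flat and hard; over 22 N cuts it. Locked: about 3 mm
- empty_mouth (a point): the empty carafe's mouth: its centre, in the plane of the rim, 180 mm above the counter; z up, +x towards the spout. Neck 68 mm across outside, round bore 50 mm across through a lip 8 mm deep; below the lip an undercut 61 mm across, its floor 27 mm below the rim. The stopper is locked in it at the start
- full_mouth (a point): the filled carafe's mouth: its centre, in the plane of the rim, 180 mm above the counter; z up, +x towards the spout. Neck 68 mm across outside, round bore 50 mm across through a lip 8 mm deep; below the lip an undercut 61 mm across, its floor 27 mm below the rim. Open at the start
- carafe_empty: steel vacuum carafe, loose on the counter, 120 mm across, 180 mm tall to the open rim; black loop handle on its -x side (reaching 115 mm from the axis, 165 mm high), small pouring spout on its +x side (a beak reaching 55 mm from the axis, just below the rim). Origin under its centre. Empty, about 0.9 kg; it wears the stopper at the start
- carafe_full: steel vacuum carafe, loose on the counter, 120 mm across, 180 mm tall to the open rim; black loop handle on its -x side (reaching 115 mm from the axis, 165 mm high), small pouring spout on its +x side (a beak reaching 55 mm from the axis, just below the rim). Origin under its centre. Full, about 1.5 kg; open at the start
- creamer: steel cream jug, 72 mm across, 90 mm tall; origin under its centre
- mug: white china mug, 80 mm across, 90 mm tall; origin under its centre
- cups: nested stack of white paper cups, 80 mm across, 152 mm tall; origin under its centre
- caddy: black sugar caddy with sachets, 100 x 160 x 70 mm; origin under its centre
- stirrers: glass of wooden stirrers, 72 mm across, 145 mm tall with the sticks; origin under its centre
- tea_box: green tea box, 85 x 130 x 77 mm; origin under its centre
- spoon: steel spoon, 140 mm long, lying between the carafes; origin under its centre
Mind the look-alikes: they are no part of the job. Of the things like the part that bears stopper_grip, leave any that is orange; of the rest the larger one is meant.

How it is judged:
On the way, in this order (a step that is already met when the one before it is completed fails the run):
1. the stopper is drawn clear of the empty carafe (distance between stopper_grip and empty_mouth above 0.08 m), for 0.1 s.
2. the stopper is pressed down in the filled carafe's mouth with both tabs pinched in (x of stopper_grip in the frame of full_mouth between -0.003 and 0.003 m and y of stopper_grip in the frame of full_mouth between -0.003 and 0.003 m and z of stopper_grip in the frame of full_mouth below 0.03 m and value of joint each of tab_left, tab_right above 0.0035 m), for 0.1 s.
At the end, for the whole second after the job is handed in: Stopper locked in the filled carafe: centred within 3 mm, stopper_grip 26 to 31.5 mm above the rim, both tabs sprung out to within 1.5 mm, straight within 0.06 rad, pour mark within 0.3 rad of the spout, at rest; both carafes upright within 0.04 rad (x of stopper_grip in the frame of full_mouth between -0.003 and 0.003 m and y of stopper_grip in the frame of full_mouth between -0.003 and 0.003 m and z of stopper_grip in the frame of full_mouth between 0.026 and 0.0315 m and value of joint each of tab_left, tab_right below 0.0015 m and angle between the z axis of stopper_grip and the z axis of full_mouth, either way round below 0.06 rad and angle between the x axis of stopper_grip and the x axis of full_mouth, either way round below 0.3 rad and x of stopper_mark in the frame of full_mouth above 0 m and angle between each of full_mouth, empty_mouth's own z axis and vertical below 0.04 rad and linear speed of stopper below 0.01 m/s); the robot touches nothing.
It fails at once if the seal is pressed on a carafe's rim with more than 22 N (contact force between seal and carafe_full above 22 N or contact force between seal and carafe_empty above 22 N).
It fails at once if the stopper is forced: more than 60 N between it and a carafe (contact force between stopper and carafe_full above 60 N or contact force between stopper and carafe_empty above 60 N).
It fails at once if a carafe is lifted or shifted more than 30 mm or tipped more than 0.2 rad (distance of any of empty_mouth, full_mouth from where it was at the start of the episode above 0.03 m or angle between any of empty_mouth, full_mouth's own z axis and vertical above 0.2 rad).
It fails at once if something else on the counter is moved more than 30 mm (distance of any of creamer, mug, cups, caddy, stirrers, tea_box, spoon from where it was at the start of the episode above 0.03 m).
It also fails if it takes over 48 s, if anything falls off the work surface, if the arm or the gripper's body presses on something with over 40 N, if the wrist force passes 120 N, or if a joint passes its speed limit or range.

ROBOT

A 6-joint arm with a two-finger parallel gripper is mounted at the origin on the work surface. World frame = base frame: x ahead of the robot, y to its left, z up, the work surface at z = 0. Lengths are in m, angles in rad, forces in N, time in s.
With the tool pointing down it reaches from about 0.275 to 0.875 m from the base axis. Payload 12.5 kg.
Tool frame: the origin (TCP) lies on the centre line of the jaws, within the pads' length; the fingertips stand r.finger_overhang ahead of it and the grasp point (between the pads) lies 3 mm ahead of it (r.finger_overhang is the distance from the TCP to the fingertips, in m); z points along the fingers, y is the direction in which the jaws open and shut (so a half turn about z gives the same grasp; the last joint's range is limited). The gripper opens to 85 mm and grips with 20 to 120 N. Pads are 22 mm wide; open, the fingers measure 114 mm over their backs; the gripper's body (76 mm by 85 mm) begins 54 mm behind the grasp point. The pads swing forward as they close: fully open they stand 13 mm farther back than shut.
Start: joints at [1.185, 0.351, 1.652, -0, 1.139, -0.085], TCP at [0.163, 0.525, 0.253] pointing down, gripper open.
Joint ranges: [-2.75, 2.75], [-0.79, 2.1], [0.01, 2.65], [-1.57, 4.71], [0.07, 3.14], [-2.87, 2.87]. Speed limits (rad/s): [2.22, 2.22, 2.79, 3.14, 3.14, 3.14].

INTERFACE

Orientations are given as a unit quaternion [x, y, z, w].
In Python, from cell import r, optics gives the robot as it stands. The module is installed in compiled form; this text tells all that it offers. Calls block until the motion is done:
- r.move_to(position, orientation): joint-space move of the TCP to a pose.
- r.move_linear(position, rot=None, vel=0.15): straight line of the TCP; rot=None keeps the orientation; vel is the mean speed in m/s.
- r.set_joints(angles): joint-space move.
- r.set_gripper(opening, squeeze=None): opening from 0.0 (shut) to 1.0 (fully open); squeeze is the grip in N (None keeps the last); returns when the fingers have stopped.
- r.sleep(seconds).
- r.inverse_kinematics(position, orientation): joint angles nearest the present ones, or None.
- optics.get_image(name): name is "side" or "top" or "wrist"; returns a dict with "pixels" (400x640x3 uint8, red, green, blue), "depth" (400x640 float32, m along the optical axis (not along the pixel's ray), 0 where there is no reading), "fx", "fy", "cx", "cy" (pixels), "camera_from_world" (4x4, takes a point from world to camera coordinates); the wrist camera has in their place "mount" (4x4, takes a point from camera to tool coordinates, whose origin is the TCP and whose axes are the flange's). Camera axes: x right, y down, z forward; pixel columns grow to the right and rows downward; lengths in m; the calibration is good to about 2 mm. The wrist camera is an equidistant fisheye: a pixel r from the principal point sees the ray r / f radians off the axis. A picture is of the moment at which its call begins: read the wrist's pose just before it.
A pose or a line that the arm cannot do raises r.PlanningError and nothing moves.
- r.hand_in(): hands the job in, once; it reports no verdict.
Readings, each from a call of its own:
- r.current_t(): time.
- r.current_q(): joint angles.
- r.current_qvel(): joint speeds.
- r.current_effort(): joint torques, N m.
- r.current_tool_pos(): TCP position.
- r.current_ee_rot(): TCP orientation.
- r.current_contact_force(): force on the tool from outside, world axes, zero at the start.
- r.current_torque(): the same for the moment, N m.
- r.current_opening(): opening from 0.0 (shut) to 1.0 (fully open).
Only numpy, scipy, OpenCV 4.12 (cv2) and the standard library are available. Lean on these libraries where they do the work, as an engineer would, in place of code of your own. Each camera call takes 0.05 s, during which the arm holds its last target.

## Working session

There is one attempt and no reset: what is moved stays moved. The work goes in short steps, each a Python script; the robot and the scene stay as the last script left them, time stands still between calls to the robot, and variables do not carry over. Pictures are saved under pics/ and viewed, and the job is handed in when it is done.

```bash
ls; mkdir -p pics
python3 - <<'E'
from cell import r, optics
import cv2,numpy as np,pickle
d={}
for n in ["side","top","wrist"]:
    if n=="wrist": print(r.current_tool_pos(),r.current_ee_rot())
    im=optics.get_image(n); d[n]=im
    cv2.imwrite(f"pics/{n}0.png",im["pixels"][:,:,::-1])
    print(n,[im[k] for k in("fx","fy","cx","cy")],im.get("camera_from_world",im.get("mount")))
pickle.dump(d,open("d0.pkl","wb"))
print(r.current_t(),r.finger_overhang)
E
```

```text
pics
side [501.55830967312545, 501.55830967312545, 325.8127479367026, 206.01043216804092] [[-0.99821771 -0.05906394 -0.00853601  0.59202731]
 [-0.02492099  0.54253022 -0.83966654  0.1704603 ]
 [ 0.05422506 -0.83795728 -0.54303521  1.42953594]
 [ 0.          0.          0.          1.        ]]
top [516.1110404236848, 516.1110404236848, 320.6937421388423, 200.3992502151943] [[-0.00971387 -0.99993198 -0.00645518 -0.01275394]
 [-0.98297272  0.01073332 -0.1834378   0.60364074]
 [ 0.1834946   0.00456338 -0.98301012  1.56483985]
 [ 0.          0.          0.          1.        ]]
[0.16282788 0.52506561 0.25280519] [ 1.49818685e-01  9.88713350e-01 -5.11259991e-04 -1.10999340e-04]
wrist [309.70691628693146, 309.70691628693146, 324.59652661967584, 198.27135096180373] [[-2.32511172e-04 -9.46525135e-01 -3.22629997e-01  8.34383954e-02]
 [ 9.99999963e-01 -1.74436224e-04 -2.08917004e-04 -2.40712262e-04]
 [ 1.41466837e-04 -3.22630033e-01  9.46525141e-01 -1.20699964e-01]
 [ 0.00000000e+00  0.00000000e+00  0.00000000e+00  1.00000000e+00]]
0.15 0.022
```

View pics/side0.png

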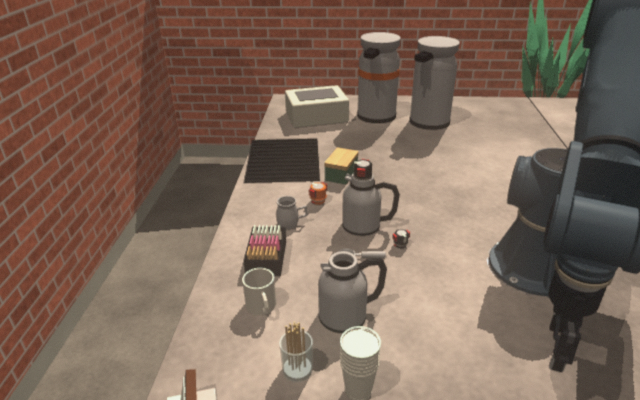

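View pics/top0.png

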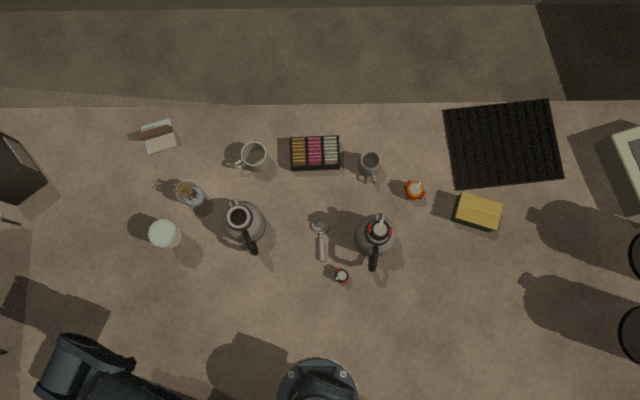

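View pics/wrist0.png

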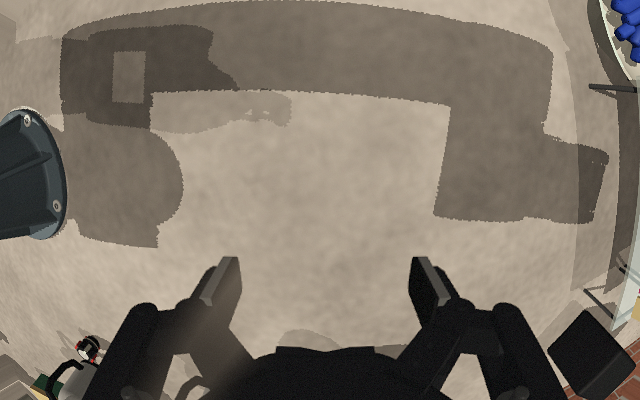

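The top view shows the empty carafe wearing the stopper at about (378,230) and the open carafe at about (238,216). The orange look-alike is at (415,190) and a small one at (342,275). Next I'll zoom in and get rough positions.

```bash
cat > h.py <<'E'
import numpy as np,cv2
def cloud(im):
    z=im["depth"].astype(float); v,u=np.mgrid[:400,:640]
    P=np.stack([(u-im["cx"])/im["fx"]*z,(v-im["cy"])/im["fy"]*z,z],-1)
    T=np.linalg.inv(im["camera_from_world"]); W=P@T[:3,:3].T+T[:3,3]; W[z==0]=np.nan; return W
def ray(im,u,v,h):
    T=np.linalg.inv(im["camera_from_world"]); d=T[:3,:3]@np.array([(u-im["cx"])/im["fx"],(v-im["cy"])/im["fy"],1]); o=T[:3,3]
    return o+d*(h-o[2])/d[2]
E
python3 - <<'E'
from h import *; import pickle
d=pickle.load(open("d0.pkl","rb"))
t=d["top"]; W=cloud(t)
for n,(u0,v0) in dict(st=(378,230),full=(238,216)).items():
    s=(slice(v0-40,v0+45),slice(u0-40,u0+40)); w=W[s].reshape(-1,3)
    for a,b in((.165,.19),(.19,.21),(.21,.25),(.25,.3)):
        m=(w[:,2]>a)&(w[:,2]<b); 
        if m.sum(): print(n,a,m.sum(),w[m].min(0).round(4),w[m].max(0).round(4),np.median(w[m],0).round(4))
print(W[20:30:5,300],W[300,200],W[230,378],W[216,238])
c=np.hstack([cv2.resize(t["pixels"][v-40:v+45,u-40:u+40],(400,425),interpolation=cv2.INTER_CUBIC) for u,v in((378,230),(238,216))])
cv2.imwrite("pics/z1.png",c[:,:,::-1])
s=d["side"]["pixels"]
c=np.hstack([cv2.resize(s[v-50:v+50,u-50:u+50],(400,400),interpolation=cv2.INTER_CUBIC) for u,v in((365,185),(350,275))])
cv2.imwrite("pics/z2.png",c[:,:,::-1])
E
```

```text
st 0.165 169 [ 0.4135 -0.2106  0.1651] [ 0.5425 -0.149   0.1896] [ 0.4727 -0.1789  0.1775]
st 0.19 22 [ 0.4621 -0.2133  0.1905] [ 0.4953 -0.1494  0.2097] [ 0.47   -0.1702  0.2015]
st 0.21 353 [ 0.4622 -0.2149  0.211 ] [ 0.516  -0.1485  0.232 ] [ 0.4892 -0.1816  0.2217]
full 0.165 292 [0.4516 0.1824 0.1651] [0.5886 0.2516 0.1891] [0.5397 0.2235 0.1781]
[[ 1.6865676   0.08068051 -0.75530884]
 [ 1.65295955  0.080265   -0.74452597]] [0.29974418 0.36236036 0.00503074] [ 0.48704331 -0.17833107  0.22153841] [0.54160306 0.22393324 0.15174685]
```

View pics/z1.png

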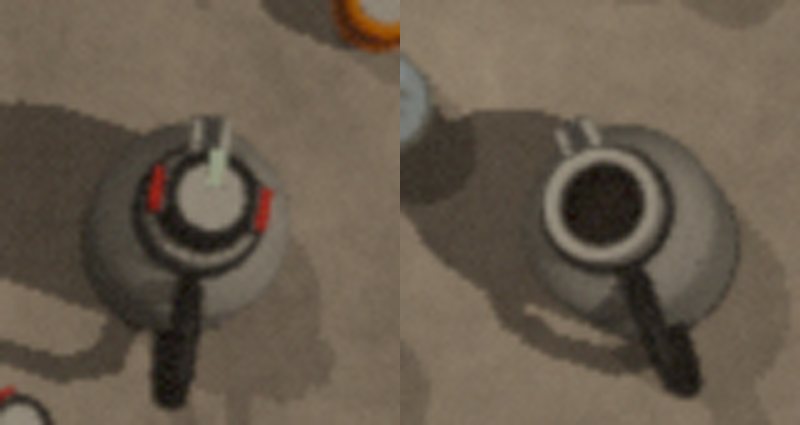

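View pics/z2.png

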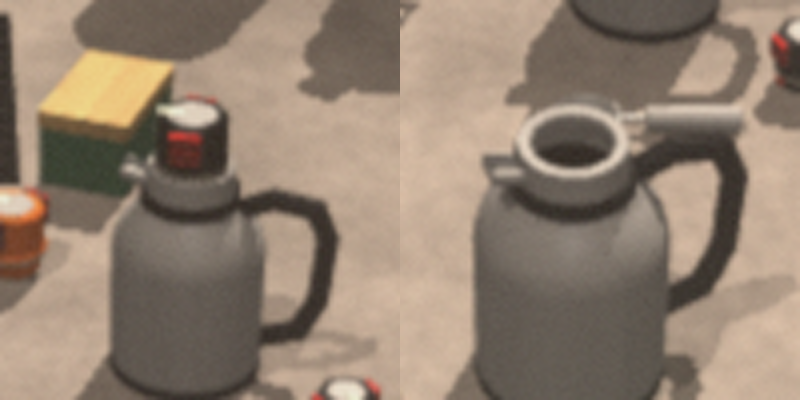

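```bash
cat >> h.py <<'E'
from scipy.spatial.transform import Rotation as R
def quat(yaw): # tool x at yaw, tool z down
    c,s=np.cos(yaw),np.sin(yaw)
    return R.from_matrix(np.array([[c,s,0],[s,-c,0],[0,0,-1.]])).as_quat()
def wshot(r,optics,name):
    p,q=np.array(r.current_tool_pos()),r.current_ee_rot()
    im=optics.get_image("wrist"); M=np.eye(4); M[:3,:3]=R.from_quat(q).as_matrix(); M[:3,3]=p
    im["W"]=M@im["mount"]; cv2.imwrite(f"pics/{name}.png",im["pixels"][:,:,::-1])
    import pickle; pickle.dump(im,open(name+".pkl","wb")); return im
def wdirs(im,uv):
    uv=np.atleast_2d(np.asarray(uv,float)); d=uv-[im["cx"],im["cy"]]; rr=np.hypot(*d.T); th=rr/im["fx"]; k=np.sin(th)/np.maximum(rr,1e-9)
    return np.c_[d*k[:,None],np.cos(th)]
def wray(im,uv,h):
    D=wdirs(im,uv)@im["W"][:3,:3].T; o=im["W"][:3,3]; return o+D*((h-o[2])/D[:,2])[:,None]
def wcloud(im):
    v,u=np.mgrid[:400,:640]; D=wdirs(im,np.c_[u.ravel(),v.ravel()]); z=im["depth"].ravel()
    P=D/D[:,2:]*z[:,None]; X=P@im["W"][:3,:3].T+im["W"][:3,3]; X[z==0]=np.nan; return X.reshape(400,640,3)
E
python3 - <<'E'
from h import *; import pickle
t=pickle.load(open("d0.pkl","rb"))["top"]
m=cloud(t); 
s=np.zeros((400,640),bool); s[180:260,195:285]=1
k=s&(m[...,2]>.174)&(m[...,2]<.19)
w=m[k]; w=w[(np.abs(w[:,0]-.54)<.05)]
A=np.c_[2*w[:,:2],np.ones(len(w))]; print(np.linalg.lstsq(A,(w[:,:2]**2).sum(1),rcond=None)[0])
from cell import r,optics
print(r.inverse_kinematics([.489,-.1815,.31],quat(-.17)),r.inverse_kinematics([.54,.223,.31],quat(.42)))
r.move_to([.489,-.1815,.31],quat(-.17)); print(r.current_t(),r.current_q())
wshot(r,optics,"w1")
E
```

```text
[ 0.54089417  0.22212093 -0.34088705]
[-4.44672640e-01  2.44084005e-01  1.65244204e+00 -4.44089210e-16
  1.24506660e+00  1.29612369e+00] [ 3.11955444e-01  3.63639529e-01  1.48992084e+00 -4.44089210e-16
  1.28803228e+00  1.46275177e+00]
2.9 [-4.43577677e-01  2.44176003e-01  1.65249904e+00  9.36790188e-05
  1.24503921e+00  1.29592093e+00]
```

View pics/w1.png

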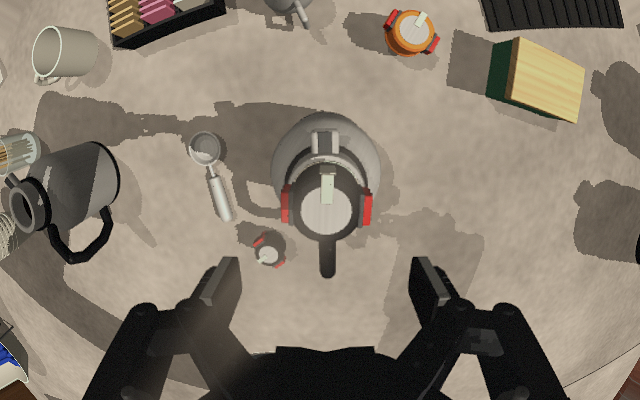

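The wrist view shows the stopper head at about (326,205), with the red tabs at (285,206) and (367,208) and the white mark at (327,187). The spout is at (325,145) and the handle at (327,260). Now measuring.

Run:
```python
from h import *; import pickle
im=pickle.load(open("w1.pkl","rb")); px=im["pixels"]; 
C=wcloud(im); print("top z",np.nanmedian(C[205:225,315:340,2]),"collar/carafe rim",)
hsv=cv2.cvtColor(px,cv2.COLOR_RGB2HSV).astype(int)
H,S,V=hsv[...,0],hsv[...,1],hsv[...,2]
roi=np.zeros((400,640),bool); roi[165:245,270:385]=1
red=roi&((H<8)|(H>172))&(S>150)&(V>60)
n,l,st,ce=cv2.connectedComponentsWithStats(red.astype(np.uint8)); 
T=[]
for i in range(1,n):
    if st[i,4]>30: 
        v,u=np.where(l==i); X=C[v,u]; print("red",st[i],"z",np.nanpercentile(X[:,2],[5,50,95]).round(4))
        k=(X[:,2]>.215)
        T.append(wray(im,[ce[i]],.2095)[0]); print(T[-1], X[k].mean(0),k.sum())
        # top edge strip rays
print("center",np.mean(T,0)); d=T[0]-T[1]; print("yaw",np.arctan2(d[1],d[0])-np.pi/2)
# points near top
w=C[170:245,270:385].reshape(-1,3); w=w[(w[:,2]>.2165)]; print(w.min(0),w.max(0),len(w))
# white disc
print(px[205:225:5,320],px[187,327],px[220,326])
wh=roi&(S<60)&(V>150)&(C[...,2]>.215)
n,l,st,ce=cv2.connectedComponentsWithStats(wh.astype(np.uint8)); i=1+st[1:,4].argmax(); v,u=np.where(l==i); print(st[i])
c,_=cv2.findContours((l==i).astype(np.uint8),cv2.RETR_EXTERNAL,cv2.CHAIN_APPROX_NONE); P=wray(im,c[0][:,0],.2215)[:,:2]
A=np.c_[2*P,np.ones(len(P))]
for _ in range(5):
    x=np.linalg.lstsq(A,(P**2).sum(1),rcond=None)[0]; rad=np.sqrt(x[2]+x[0]**2+x[1]**2); e=np.abs(np.hypot(*(P-x[:2]).T)-rad); k=e<np.median(e)*2.5; P,A=P[k],A[k]
print("disc",x[:2],rad,e.max(),len(P))
for q in ((327,173),(327,187),(325,138)): pass
c=cv2.resize(px[120:250,265:390],None,fx=5,fy=4.6,interpolation=cv2.INTER_CUBIC); cv2.imwrite("pics/z3.png",c[:,:,::-1])
```

```text
top z 0.22243813914754007 collar/carafe rim
red [281 192   7  12  51] z [0.2184 0.2197 0.2207]
[ 0.50297746 -0.15181287  0.2095    ] [ 0.50607987 -0.15378869  0.21962439] 51
red [363 194   9  31 211] z [0.2183 0.2196 0.2207]
[ 0.4819708  -0.21302368  0.2095    ] [ 0.48593878 -0.21217209  0.2196257 ] 209
red [281 210   7  10  41] z [0.2187 0.2196 0.2206]
[ 0.48989464 -0.14952951  0.2095    ] [ 0.49364879 -0.15158941  0.21965049] 40
center [ 0.4916143  -0.17145535  0.2095    ]
yaw -0.33059107377185293
[ 0.46399498 -0.21718082  0.21653788] [ 0.51947236 -0.14807648  0.22544151] 4660
[[190 183 169]
 [190 182 168]
 [190 183 170]
 [191 184 170]] [200 204 182] [191 184 170]
[ 301  173   51   62 2069]
disc [ 0.49117842 -0.18230457] 0.018340549838020193 0.002937268745175796 121
```

View pics/z3.png

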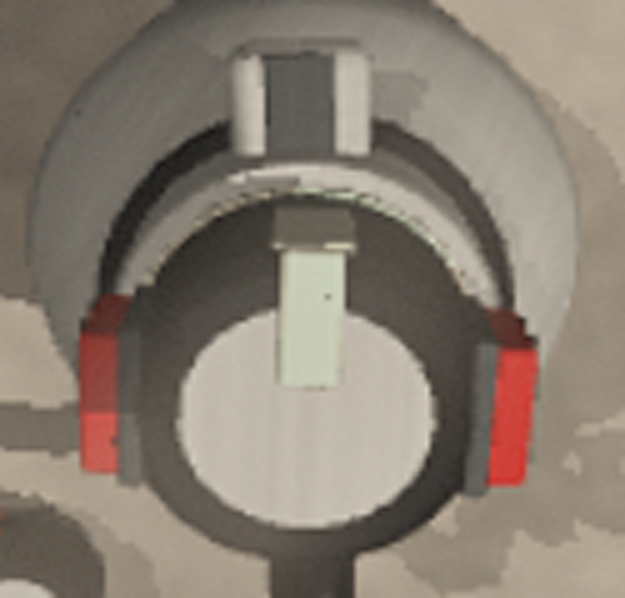

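Run:
```python
from h import *; import pickle
im=pickle.load(open("w1.pkl","rb")); C=wcloud(im)
hsv=cv2.cvtColor(im["pixels"],cv2.COLOR_RGB2HSV).astype(int); H,S,V=hsv[...,0],hsv[...,1],hsv[...,2]
rr=((H<8)|(H>172))&(S>130)
def top(sl):
    m=np.zeros((400,640),bool); m[sl]=1; m&=rr&(V>120)&(C[...,2]>.2165)
    v,u=np.where(m); box=cv2.minAreaRect(wray(im,np.c_[u,v],.2196)[:,:2].astype(np.float32)*1000)
    return box, len(u)
a,_=top((slice(185,235),slice(275,295))); b,_=top((slice(185,235),slice(355,380)))
print(a,b); A=np.array(a[0]);B=np.array(b[0]); print("mid",(A+B)/2,"dist",np.hypot(*(A-B)),"yaw",np.arctan2(*(A-B)[::-1])-np.pi/2)
z=lambda x,y:(265+x/5,120+y/4.6)
m=wray(im,[z(314,250),z(310,385),z(313,252)],.2225); print("mark",m, np.arctan2(*(m[0]-m[1])[[1,0]]))
s=wray(im,[z(250,102),z(353,102),z(302,50)],.175); print("spout",s)
```

```text
((497.7242736816406, -152.4344024658203), (4.494729042053223, 22.72938346862793), 77.77888488769531) ((485.06890869140625, -212.10345458984375), (5.881984233856201, 23.01061248779297), 78.24304962158203)
mid [ 491.39659119 -182.26892853] dist 60.9963445168272 yaw -0.20899557190015638
mark [[ 0.51774429 -0.18826362  0.2225    ]
 [ 0.49652183 -0.18413244  0.2225    ]
 [ 0.51746025 -0.18807536  0.2225    ]] -0.19225628656750593
spout [[ 0.53471711 -0.18082568  0.175     ]
 [ 0.53184588 -0.19768463  0.175     ]
 [ 0.54260544 -0.19092445  0.175     ]]
```

Centre is (0.4914,-0.1823) with yaw about -0.205, and the tabs and the disc agree on it. Now the full carafe's mouth.

Run:
```python
from h import *
from cell import r,optics
r.move_to([.541,.222,.31],quat(.42)); print(r.current_t())
wshot(r,optics,"w2")
im=cv2.imread("pics/w2.png"); cv2.imwrite("pics/z4.png",cv2.resize(im[110:260,255:400],None,fx=5,fy=4,interpolation=cv2.INTER_CUBIC))
```

```text
4.4583
```

View pics/w2.png

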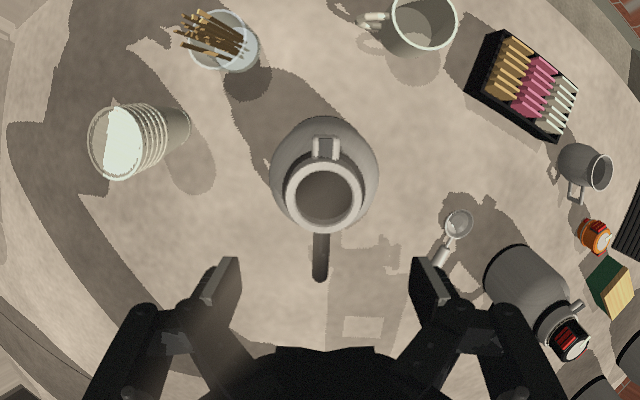

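View pics/z4.png

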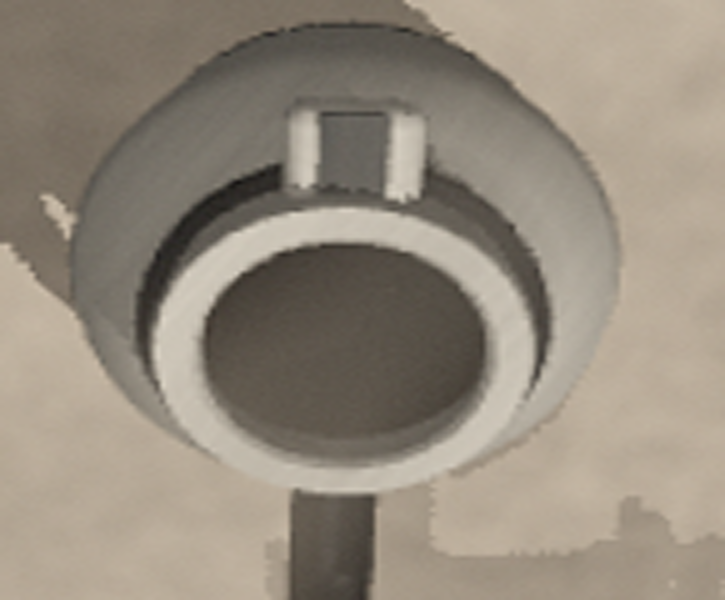

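The mouth ring is centred at about (324,195), the spout is at (326,148) and the handle at (320,258). I'll fit the ring next.

Run:
```python
from h import *; import pickle
im=pickle.load(open("w2.pkl","rb")); C=wcloud(im); V=im["pixels"].max(2).astype(int)
m=(V>150)&(np.abs(C[...,2]-.181)<.006); m[:150]=0;m[245:]=0;m[:,:280]=0;m[:,370:]=0
m[:160,310:345]=0
print("rimz",np.nanmedian(C[m][:,2]))
cs,h=cv2.findContours(m.astype(np.uint8),cv2.RETR_CCOMP,cv2.CHAIN_APPROX_NONE)
for c in cs:
    if len(c)<40: continue
    P=wray(im,c[:,0],.18)[:,:2]
    for _ in range(6):
        A=np.c_[2*P,np.ones(len(P))]; x=np.linalg.lstsq(A,(P**2).sum(1),rcond=None)[0]; rad=np.sqrt(x[2]+x[0]**2+x[1]**2); e=np.abs(np.hypot(*(P-x[:2]).T)-rad); P=P[e<max(.0008,np.median(e)*2.5)]
    print(len(c),len(P),x[:2],rad,e.max())
z=lambda x,y:(255+x/5,110+y/4)
w=C[110:160,305:345]; print("spout depth z",w[...,2][10:35,12:30].mean())
s=wray(im,[z(287,190),z(423,200),z(287,105),z(425,113),z(335,560)],.175); s[4]=wray(im,[z(335,560)],.165); print(s)
```

```text
rimz 0.18006635051451492
215 212 [0.53811524 0.22091248] 0.03224202326894951 0.0007862129419824726
167 155 [0.53825169 0.22052065] 0.025766455359204486 0.0007290264139818044
spout depth z nan
[[0.56611999 0.24334499 0.175     ]
 [0.57345737 0.22156995 0.175     ]
 [0.58266277 0.25053398 0.175     ]
 [0.59042829 0.22897032 0.175     ]
 [0.4845904  0.19863089 0.165     ]]
```

Run:
```python
from h import *
from cell import r,optics
print(r.inverse_kinematics([.541,.222,.31],quat(.42+np.pi)))
r.move_to([.541,.222,.31],quat(.42+np.pi)); print(r.current_t())
im=wshot(r,optics,"w3")
C=wcloud(im); V=im["pixels"].max(2).astype(int)
s=im["camera_from_world"] if "camera_from_world" in im else None
X=C; m=(V>140)&(np.abs(X[...,2]-.181)<.005)&(np.hypot(X[...,0]-.54,X[...,1]-.221)<.038)
cs,h=cv2.findContours(m.astype(np.uint8),cv2.RETR_CCOMP,cv2.CHAIN_APPROX_NONE)
for c in cs:
    if len(c)<40: continue
    P=wray(im,c[:,0],.18)[:,:2]
    for _ in range(6):
        A=np.c_[2*P,np.ones(len(P))]; x=np.linalg.lstsq(A,(P**2).sum(1),rcond=None)[0]; rad=np.sqrt(x[2]+x[0]**2+x[1]**2); e=np.abs(np.hypot(*(P-x[:2]).T)-rad); P=P[e<max(.0008,np.median(e)*2.5)]
    print(len(c),len(P),x[:2],rad,e.max())
```

```text
[ 3.09796426e-01  3.64681669e-01  1.48843657e+00 -4.44089210e-16
  1.28847441e+00 -1.68099990e+00]
7.1583
221 202 [0.53743823 0.22042277] 0.03254863663393356 0.0007969240044418818
168 161 [0.53714785 0.22019278] 0.02531257097868757 0.0007647709182863893
```

View pics/w3.png

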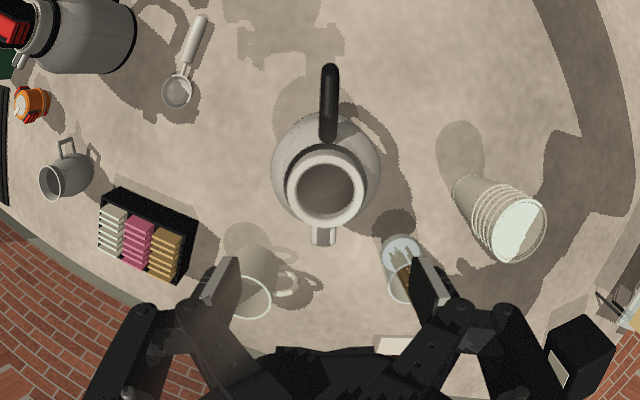

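Run:
```python
from h import *; import pickle
from cell import r,optics
im=pickle.load(open("w1.pkl","rb"));C=wcloud(im)
M=np.linalg.inv(im["W"]@np.linalg.inv(im["mount"]))
for u,v in((232,262),(420,262),(225,275),(428,272)): 
    X=C[v,u]; print((M@np.r_[X,1])[:3])
p=[.491,-.1822,.30]; q=quat(-.2)
r.move_to(p,q); r.move_linear([.491,-.1822,.2135],vel=.08); print(r.current_t(),r.current_tool_pos(),r.current_contact_force(),r.current_opening())
wshot(r,optics,"w4")
for n in("side",):
    i=optics.get_image(n)["pixels"]; cv2.imwrite("pics/s4.png",cv2.resize(i[130:250,300:430],None,fx=5,fy=5)[:,:,::-1])
```

```text
[ 0.01043888 -0.04281791 -0.00010169]
[ 0.01067575  0.04441676 -0.00065128]
[ 0.01087599 -0.04271352 -0.01208111]
[ 0.01068006  0.04566292 -0.00958973]
10.9833 [ 0.4912387  -0.18228448  0.213984  ] [-0.13835226 -0.48548453 -0.30885439] 1.0006207339722706
```

View pics/w4.png

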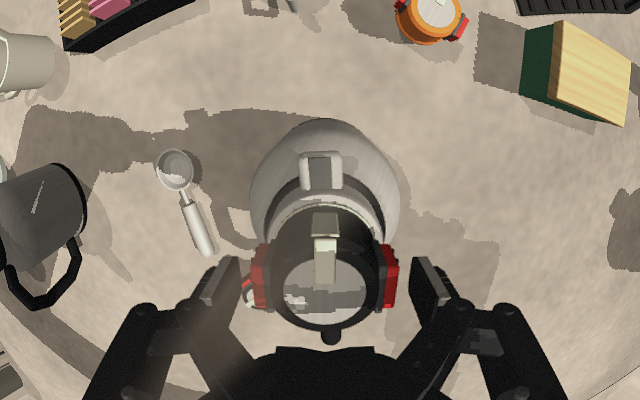

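View pics/s4.png

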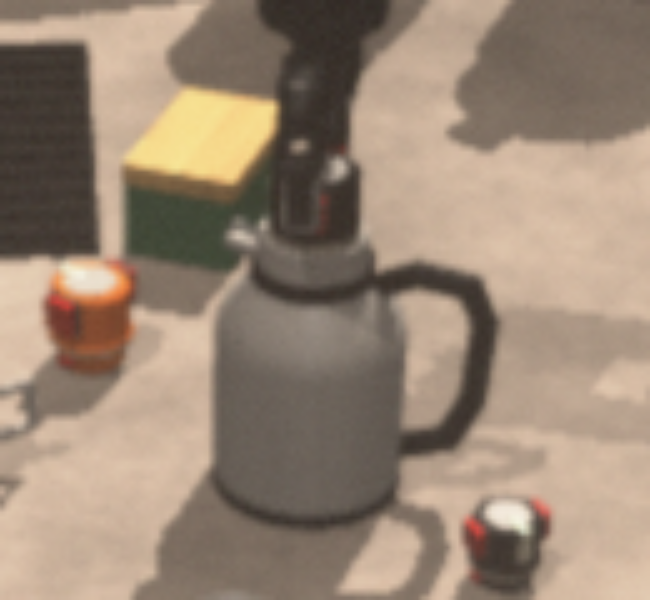

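Run:
```python
from h import *; import pickle
for n in("w1","w2"):
    im=pickle.load(open(n+".pkl","rb"));C=wcloud(im)
    M=np.linalg.inv(im["W"]@np.linalg.inv(im["mount"]))
    X=C@M[:3,:3].T+M[:3,3]
    for sl in((slice(245,310),slice(195,250)),(slice(245,310),slice(405,460))):
        w=X[sl].reshape(-1,3); k=(w[:,2]<.05)&(np.abs(w[:,0])<.02)
        print(n,k.sum(),np.sort(w[k,2])[-15:].round(4),w[k].min(0),w[k].max(0))
```

```text
w1 1985 [0.0079 0.0079 0.0079 0.0079 0.008  0.008  0.0081 0.0081 0.0081 0.0083
 0.0083 0.0086 0.0088 0.0089 0.0091] [-0.01194924 -0.05640532 -0.03850296] [ 0.01332976 -0.04174588  0.00908331]
w1 2067 [0.0079 0.0079 0.0079 0.0079 0.0081 0.0082 0.0082 0.0082 0.0083 0.0084
 0.0087 0.0087 0.0088 0.0091 0.0091] [-0.01159047  0.04198586 -0.03890427] [0.01388977 0.0568079  0.00910066]
w2 1982 [0.0079 0.008  0.0081 0.0081 0.0081 0.0081 0.0082 0.0082 0.0084 0.0085
 0.0085 0.0086 0.0086 0.0086 0.0089] [-0.01165042 -0.05655563 -0.0381263 ] [ 0.01394029 -0.04200684  0.00894909]
w2 2062 [0.0075 0.0075 0.0075 0.0077 0.0078 0.0081 0.0081 0.0081 0.0081 0.0082
 0.0083 0.0085 0.0086 0.0087 0.0088] [-0.01136966  0.04183962 -0.03858671] [0.01389974 0.05663393 0.00876407]
```

```bash
cat >> h.py <<'E'
def arc(o): return .076*np.cos(np.arcsin(o*.085/2/.076))-.076   # pad advance rel. to shut (<=0)
E
python3 - <<'E'
from h import *
from cell import r,optics
r.move_linear([.491,-.1822,.2075-.0015],vel=.05)
r.set_gripper(.82,squeeze=33); z0=r.current_tool_pos()[2]; zc=.206; o=r.current_opening()
print(r.current_t(),z0,o,r.current_contact_force())
f0=np.array(r.current_contact_force())
for t in (.79,.77,.75,.73):
    r.set_gripper(t); o2=r.current_opening(); zc+=arc(o2)-arc(min(o,.79)) if o2<.79 else 0; o=o2
    r.move_linear([.491,-.1822,zc],vel=.02)
    print(r.current_t(),t,o2,r.current_tool_pos().round(4),(np.array(r.current_contact_force())-f0).round(2))
E
```

```text
11.6917 0.20610786018969787 0.8236490271197239 [-0.13989998  0.06624949  0.29972967]
12.1583 0.79 0.7874783569231787 [ 0.491  -0.1822  0.2061] [0.3  1.27 0.57]
12.625 0.77 0.7731473079043429 [ 0.4911 -0.1822  0.2064] [-0.35  0.63  3.51]
13.0917 0.75 0.7543355071525848 [ 0.4911 -0.1823  0.2069] [-0.06  0.5   4.36]
13.5583 0.73 0.7328302320610303 [ 0.4911 -0.1823  0.2073] [-1.94  0.25  5.17]
```

Run:
```python
from h import *
from cell import r,optics
f0=np.array([-0.14,.07,.3]); zc=.2073+.0004; o=r.current_opening()
r.move_linear([.491,-.1822,zc],vel=.02); print((np.array(r.current_contact_force())-f0).round(2))
for t in (.71,.69,.67,.65,.62):
    r.set_gripper(t); o2=r.current_opening(); zc+=arc(o2)-arc(o)+.0001; o=o2
    r.move_linear([.491,-.1822,zc],vel=.02)
    print(r.current_t(),t,o2,r.current_tool_pos().round(4),(np.array(r.current_contact_force())-f0).round(2))
    if abs(r.current_contact_force()[2])>14: break
```

```text
[ 1.07 -1.55 -0.36]
14.275 0.71 0.7121333536250075 [ 0.491  -0.1822  0.2081] [ 0.9  -0.94  1.11]
14.7417 0.69 0.6946717550338388 [ 0.4911 -0.1822  0.2091] [-0.22 -0.15  7.23]
15.2083 0.67 0.672175122967673 [ 0.4911 -0.1822  0.2096] [-1.15  0.44  6.71]
15.675 0.65 0.6533412361484472 [ 0.4911 -0.1822  0.21  ] [-0.41  0.17  6.13]
16.1417 0.62 0.6281857780431181 [ 0.4911 -0.1821  0.2106] [-1.44  1.09  6.84]
```

Run:
```python
from h import *
from cell import r,optics
r.set_gripper(.4); print(r.current_t(),r.current_opening(),r.current_contact_force())
p=np.array(r.current_tool_pos()); print(p)
for dz in (.001,.003,.006,.012):
    r.move_linear([.491,-.1822,.2106+dz],vel=.03); print(dz,r.current_opening(),np.array(r.current_contact_force()).round(2))
print(r.current_t())
i=optics.get_image("side")["pixels"]; cv2.imwrite("pics/s5.png",cv2.resize(i[130:250,300:430],None,fx=5,fy=5)[:,:,::-1])
wshot(r,optics,"w5")
```

```text
16.3583 0.6292984755472659 [-1.82429241  0.03638166  7.70724692]
[ 0.4911101  -0.18211308  0.21053983]
0.001 0.6248204624984094 [-0.55  0.24  3.27]
0.003 0.6258781621822211 [ 0.38  0.15 -1.59]
0.006 0.6263570453246895 [ 0.88  0.57 -2.  ]
0.012 0.623275287177276 [-0.19  0.09 -1.31]
17.4583
```

View pics/s5.png

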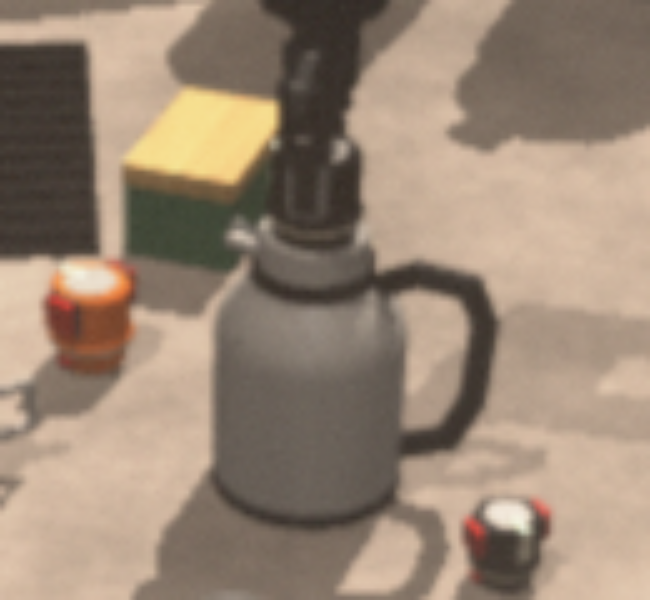

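View pics/w5.png

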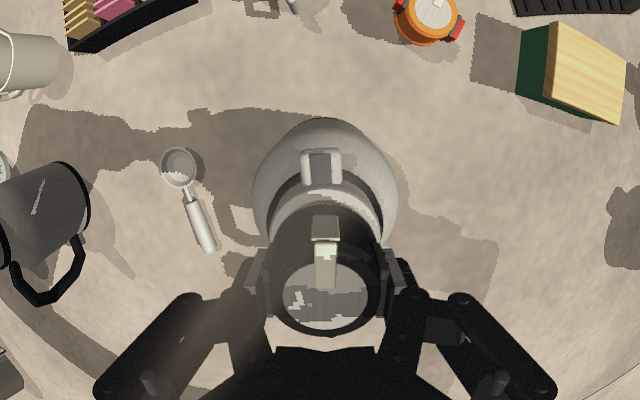

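The side view shows the stopper rising with the pads and its pale seal clear of the rim. The carafe hasn't moved. I'll lift the stopper clear and measure it in the hand.

Run:
```python
from h import *
from cell import r,optics
r.move_linear([.491,-.1822,.32],vel=.12); print(r.current_t(),r.current_opening(),np.array(r.current_contact_force()).round(2))
im=wshot(r,optics,"w6"); C=wcloud(im); p=np.array(r.current_tool_pos()); print(p)
M=np.linalg.inv(im["W"]@np.linalg.inv(im["mount"])); X=C@M[:3,:3].T+M[:3,3]
for n in ("w4","w6"):
    import pickle; i2=pickle.load(open(n+".pkl","rb")); M=np.linalg.inv(i2["W"]@np.linalg.inv(i2["mount"])); X2=wcloud(i2)@M[:3,:3].T+M[:3,3]
    w=X2[270:325,285:365].reshape(-1,3); print(n,np.nanmedian(w,0),np.nanpercentile(w[:,2],[10,90]), (M@np.r_[.491,-.1822,.2095,1])[:3])
c=cv2.resize(im["pixels"][190:350,240:410],None,fx=4.5,fy=3.7,interpolation=cv2.INTER_CUBIC); cv2.imwrite("pics/z6.png",c[:,:,::-1])
i=optics.get_image("side")["pixels"]; cv2.imwrite("pics/s6.png",cv2.resize(i[80:250,300:430],None,fx=4,fy=3.5)[:,:,::-1])
```

```text
18.5167 0.6243272598717308 [-1.06 -0.49 -1.82]
[ 0.49071288 -0.1820619   0.31909423]
w4 [-0.00210056  0.00037715 -0.00844292] [-0.00925828 -0.00759352] [-2.54623793e-04 -3.62826550e-05  4.48377737e-03]
w6 [ 0.00089372  0.00037223 -0.01237208] [-0.01320353 -0.01159075] [4.34723520e-04 9.78056157e-05 1.09703070e-01]
```

View pics/z6.png

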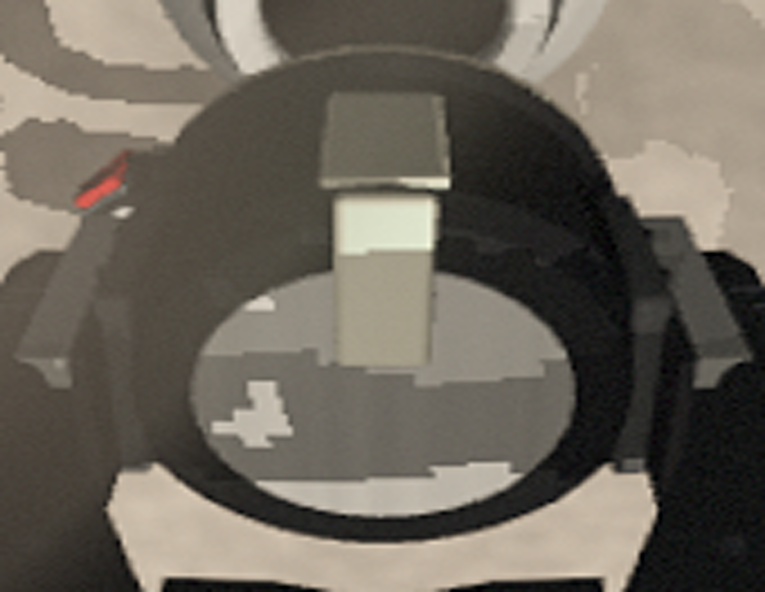

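View pics/s6.png

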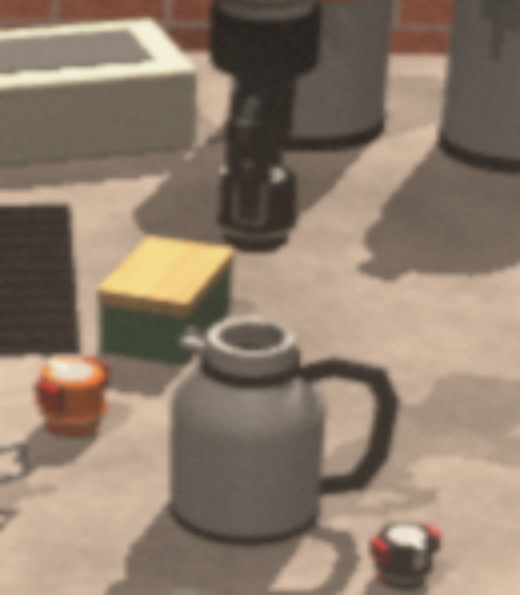

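Run:
```python
from h import *; import pickle
for n,zt in(("w1",.2224-.31),("w4",-.0084),("w6",-.0124)):
    im=pickle.load(open(n+".pkl","rb")); V=im["pixels"].max(2)
    T=im["mount"]; 
    M=np.linalg.inv(im["W"]@np.linalg.inv(T)); zt_=zt
    if n=="w1": zt_=(M@np.r_[.49,-.18,.2224,1])[2]
    X=wcloud(im)@M[:3,:3].T+M[:3,3]
    m=(V>75)&(np.abs(X[...,2]-zt_)<.004)&(np.hypot(X[...,0],X[...,1])<.03)
    m=cv2.morphologyEx(m.astype(np.uint8),cv2.MORPH_OPEN,np.ones((3,3)))
    nn,l,st,ce=cv2.connectedComponentsWithStats(m); i=1+st[1:,4].argmax()
    c=cv2.findContours((l==i).astype(np.uint8),cv2.RETR_EXTERNAL,cv2.CHAIN_APPROX_NONE)[0][0][:,0]
    D=wdirs(im,c)@T[:3,:3].T; o=T[:3,3]; P=(o+D*((zt_-o[2])/D[:,2])[:,None])[:,:2]
    for _ in range(8):
        A=np.c_[2*P,np.ones(len(P))]; x=np.linalg.lstsq(A,(P**2).sum(1),rcond=None)[0]; rad=np.sqrt(x[2]+x[0]**2+x[1]**2); e=np.abs(np.hypot(*(P-x[:2]).T)-rad); P=P[e<max(.0004,np.median(e)*2.5)]
    w=X[l==i]; w=w[np.hypot(*(w[:,:2]-x[:2]).T)<.016]; pl=np.linalg.lstsq(np.c_[w[:,:2],np.ones(len(w))],w[:,2],rcond=None)[0]
    print(n,st[i],"disc in tool",x[:2],rad,len(P),"tilt",pl[:2]," tool pos",np.linalg.inv(M)[:3,3])
im=pickle.load(open("w6.pkl","rb")); z=lambda a,b:(240+a/4.5,190+b/3.7)
D=wdirs(im,[z(387,195),z(385,362)])@im["mount"][:3,:3].T;o=im["mount"][:3,3];P=o+D*((-.013-o[2])/D[:,2])[:,None]; print(P)
```

```text
w1 [ 284  174   71   69 3398] disc in tool [ 0.00496596 -0.00324117] 0.025076327782676856 201 tilt [-0.01470032 -0.01750788]  tool pos [ 0.48919626 -0.18093955  0.30992931]
w4 [ 259  238  107   87 6178] disc in tool [ 0.00235764 -0.00487973] 0.02197108867156105 327 tilt [-0.01274953 -0.01995743]  tool pos [ 0.4912387  -0.18228448  0.213984  ]
w6 [ 257  240  111   90 6509] disc in tool [ 0.00425955 -0.00395049] 0.022911088037133036 272 tilt [-0.0148609  -0.02014952]  tool pos [ 0.49072238 -0.18207644  0.31920355]
[[ 0.02784561  0.00075813 -0.013     ]
 [ 0.00630229  0.00061045 -0.013     ]]
```

Run:
```python
from h import *; import pickle
for n,zt in(("w4",-.0084),("w6",-.0124)):
    im=pickle.load(open(n+".pkl","rb")); V=cv2.GaussianBlur(im["pixels"].max(2),(3,3),0).astype(float); T=im["mount"];o=T[:3,3]
    def tool(c):
        D=wdirs(im,c)@T[:3,:3].T; return (o+D*((zt-o[2])/D[:,2])[:,None])[:,:2]
    def pix(P): # tool->pixel
        Q=np.linalg.inv(T)@np.r_[P,zt,1]; th=np.arctan2(np.hypot(Q[0],Q[1]),Q[2]); k=th*im["fx"]/np.hypot(Q[0],Q[1]); return im["cx"]+k*Q[0],im["cy"]+k*Q[1]
    c0=np.array([.0003,.0003]); 
    P=[]
    rs=np.arange(.012,.024,.0002)
    for a in np.arange(0,2*np.pi,.05):
        if abs((a+np.pi)%(2*np.pi)-np.pi)<.4: continue
        uv=np.array([pix(c0+rr*np.array([np.cos(a),np.sin(a)])) for rr in rs],np.float32)
        v=cv2.remap(V.astype(np.float32),uv[:,:1],uv[:,1:],cv2.INTER_LINEAR)[:,0]; g=np.gradient(v); i=g.argmin(); 
        if g[i]<-3: P.append(c0+rs[i]*np.array([np.cos(a),np.sin(a)]))
    P=np.array(P)
    for _ in range(8):
        A=np.c_[2*P,np.ones(len(P))]; x=np.linalg.lstsq(A,(P**2).sum(1),rcond=None)[0]; rad=np.sqrt(x[2]+x[0]**2+x[1]**2); e=np.abs(np.hypot(*(P-x[:2]).T)-rad); P=P[e<max(.0004,np.median(e)*2.5)]
    print(n,x[:2],rad,len(P))
```

```text
w4 [-7.29315468e-05  3.86061939e-05] 0.01855701634311344 103
w6 [0.00020842 0.00025472] 0.01852469149394592 87
```

Held stopper is centred in the hand to within 0.3 mm and its tilt hasn't changed. Moving over the full carafe.

Run:
```python
from h import *
from cell import r,optics
q=quat(.385); x,y=.5378,.2205
r.move_to([x,y,.32],q); print(r.current_t(),r.current_tool_pos(),r.current_opening())
r.move_linear([x,y,.245],vel=.12); f0=np.array(r.current_contact_force()); print(f0)
for z in (.236,.230,.226,.222,.218,.2145):
    r.move_linear([x,y,z],vel=.03); f=np.array(r.current_contact_force())-f0; print(z,r.current_tool_pos().round(4),f.round(2))
    if np.linalg.norm(f)>6: break
print(r.current_t(),r.current_opening())
wshot(r,optics,"w7")
i=optics.get_image("side")["pixels"]; cv2.imwrite("pics/s7.png",cv2.resize(i[200:350,280:420],None,fx=5,fy=4)[:,:,::-1])
```

```text
20.1167 [0.53808177 0.21957002 0.31998755] 0.6257061324218517
[ 0.57699659  0.11548207 -0.98704131]
0.236 [0.5378 0.2205 0.236 ] [-0.41 -0.06 -0.92]
0.23 [0.5377 0.2205 0.2297] [-0.97  0.72 -0.92]
0.226 [0.5377 0.2205 0.2258] [ 0.8  -0.2  -0.49]
0.222 [0.5377 0.2205 0.2218] [-1.27  0.19 -0.37]
0.218 [0.5377 0.2205 0.2177] [-0.8   0.68 -1.  ]
0.2145 [0.5377 0.2205 0.2143] [-0.5  -0.66 -0.55]
22.8083 0.6293249970673306
```

View pics/w7.png

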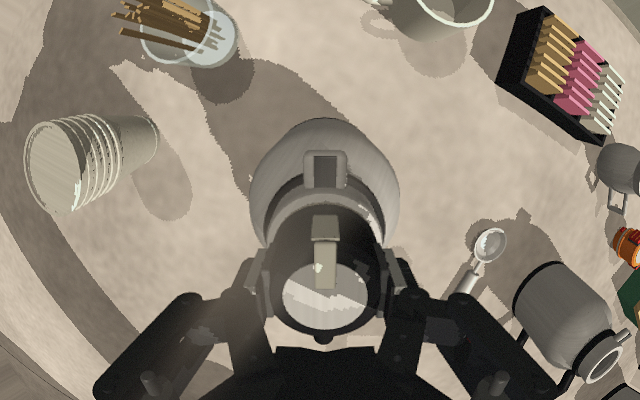

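View pics/s7.png

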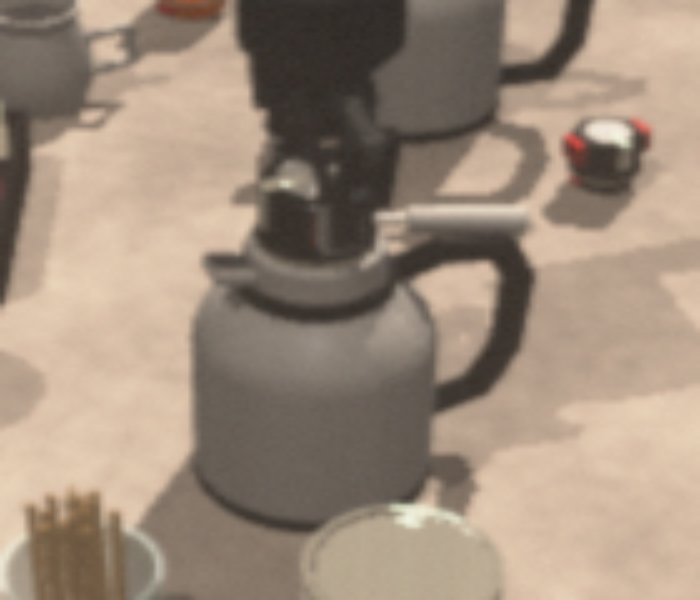

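The plug went in without resistance, and the mark at (325,235) lines up with the spout at (325,165). Now pressing in small steps with a force guard.

Run:
```python
from h import *
from cell import r,optics
x,y=.5378,.2205; z=.2143
fr=lambda: np.mean([ (r.sleep(.01),np.array(r.current_contact_force()))[1] for _ in range(5)],0)
f0=fr(); print(f0.round(2))
while z>.2086:
    z-=.0005; r.move_linear([x,y,z],vel=.015); f=fr()-f0; print(round(z,4),r.current_tool_pos()[2].round(4),f.round(2))
    if f[2]>13.6 or np.hypot(f[0],f[1])>10: break
print(r.current_t(),r.current_opening())
```

```text
[ 0.03  0.17 -1.57]
0.2138 0.2138 [-0.47 -0.13  0.25]
0.2133 0.2133 [-0.1  -0.17 -0.4 ]
0.2128 0.2129 [-0.04 -0.18  1.95]
0.2123 0.2125 [-0.49 -0.75  3.56]
0.2118 0.212 [-0.18 -0.42  4.81]
0.2113 0.2115 [-1.04 -0.69  6.79]
0.2108 0.2111 [-1.49 -0.59  7.81]
0.2103 0.2108 [-2.03 -0.79  8.83]
0.2098 0.2104 [-2.3  -0.86 10.02]
0.2093 0.21 [-2.72 -0.94 11.41]
0.2088 0.2096 [-3.06 -1.2  12.29]
0.2083 0.2093 [-3.23 -1.64 13.56]
26.45 0.6237331173257823
```

Run:
```python
from h import *
from cell import r,optics
x,y=.5378,.2205; zc=.2083
fr=lambda: np.mean([ (r.sleep(.01),np.array(r.current_contact_force()))[1] for _ in range(4)],0)
f0=np.array([.03,.17,-1.57]); o=r.current_opening(); print((fr()-f0).round(2))
for t in (.635,.65,.665,.68,.695,.71,.725,.74):
    r.set_gripper(t); o2=r.current_opening(); fa=(fr()-f0)
    zc-=np.clip((13.3-fa[2])/2600,-.0006,.0006); o=o2
    r.move_linear([x,y,zc],vel=.015); f=fr()-f0
    print(round(r.current_t(),2),t,round(o2,4),r.current_tool_pos()[2].round(4),fa.round(2),f.round(2))
    if f[2]>16 or f[2]<7: break
```

```text
[-3.32 -1.67 13.93]
27.02 0.635 0.6352 0.2089 [-3.55 -1.52 12.32] [-3.83 -0.98 13.31]
27.55 0.65 0.6533 0.2085 [-3.01 -0.81 12.3 ] [-3.36 -1.32 12.84]
28.08 0.665 0.6652 0.2081 [-3.52 -1.41 12.07] [-3.79 -1.71 13.58]
28.62 0.68 0.6794 0.2079 [-3.12 -1.19 12.97] [-3.11 -1.58 13.04]
29.15 0.695 0.6951 0.2077 [-3.32 -1.08 12.77] [-3.34 -1.63 13.17]
29.68 0.71 0.7074 0.2073 [-3.06 -1.08 12.21] [-3.03 -1.33 13.39]
30.22 0.725 0.7252 0.207 [-2.97 -0.9  12.77] [-2.97 -1.51 12.95]
30.75 0.74 0.7387 0.2067 [-2.94 -0.96 12.49] [-3.29 -1.41 13.45]
```

The force held at 13 N while the tabs moved out about 4.5 mm, so the noses should be under the lip. Releasing fully.

Run:
```python
from h import *
from cell import r,optics
for t in (.76,.78,.82,1.0):
    r.set_gripper(t); print(t,r.current_opening(),np.array(r.current_contact_force()).round(2))
print(r.current_t())
r.move_linear([.5378,.2205,.31],vel=.12); print(r.current_t(),np.array(r.current_contact_force()).round(2))
im=wshot(r,optics,"w8"); C=wcloud(im)
c=cv2.resize(im["pixels"][120:250,265:390],None,fx=5,fy=4.6,interpolation=cv2.INTER_CUBIC); cv2.imwrite("pics/z8.png",c[:,:,::-1])
i=optics.get_image("side")["pixels"]; cv2.imwrite("pics/s8.png",cv2.resize(i[200:350,280:420],None,fx=5,fy=4)[:,:,::-1])
```

```text
0.76 0.7573503914195029 [-3.45 -0.92 10.15]
0.78 0.7776773138442489 [-1.35 -0.18  7.39]
0.82 0.8193052872748238 [ 0.27 -0.53  0.7 ]
1.0 1.0000518456495298 [-0.55  0.53 -0.34]
31.7083
32.725 [-0.   -0.96 -0.46]
```

View pics/z8.png

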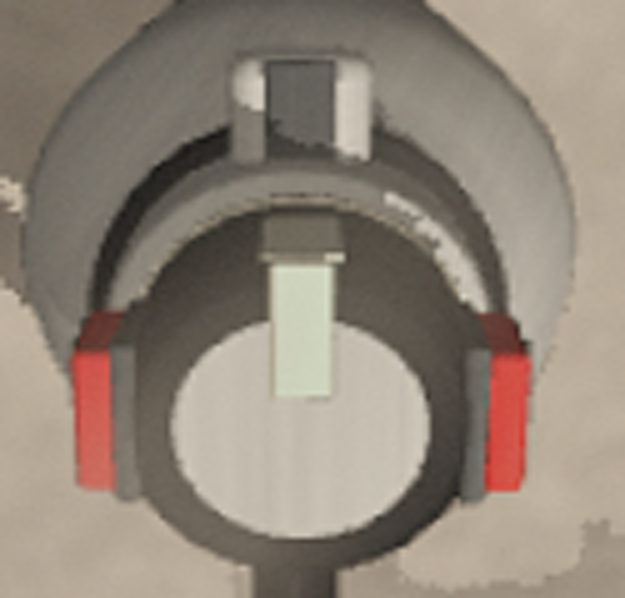

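View pics/s8.png

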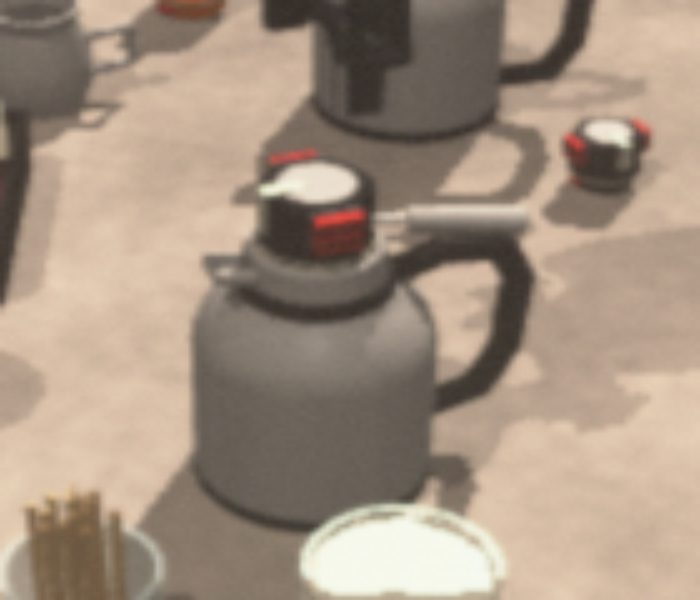

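The stopper sits level with its tabs sprung out, at zoom (95,420) and (508,420), and the mark at (302,330) points to the spout at (302,105). I'll check the numbers before handing in.

Run:
```python
from h import *; import pickle
for n,cen in(("w1",(.491,-.182)),("w8",(.538,.2205))):
    im=pickle.load(open(n+".pkl","rb")); C=wcloud(im)
    hsv=cv2.cvtColor(im["pixels"],cv2.COLOR_RGB2HSV).astype(int); H,S,V=hsv[...,0],hsv[...,1],hsv[...,2]
    rr=((H<8)|(H>172))&(S>130)&(V>110)&(C[...,2]>.2165)
    out=[]
    for a,b in((275,300),(355,380)):
        m=np.zeros_like(rr); m[185:240,a:b]=1; v,u=np.where(m&rr); out.append(cv2.minAreaRect(wray(im,np.c_[u,v],.2196)[:,:2].astype(np.float32)*1000))
    A,B=np.array(out[0][0]),np.array(out[1][0]); print(n,"mid",(A+B)/2,"dist",np.hypot(*(A-B)),"yaw",np.arctan2(*(A-B)[::-1])-np.pi/2)
    k=(np.hypot(C[...,0]-cen[0],C[...,1]-cen[1])<.015)&(C[...,2]>.21); w=C[k]; pl=np.linalg.lstsq(np.c_[w[:,:2]-cen,np.ones(len(w))],w[:,2],rcond=None)[0]; print("top z,tilt",pl)
from cell import r
print(r.current_t()); r.hand_in()
```

```text
w1 mid [ 491.39659119 -182.26892853] dist 60.9963445168272 yaw -0.20899557190015638
top z,tilt [ 8.60986661 -1.43444489  0.27968122]
w8 mid [538.65945435 220.9908371 ] dist 60.718223639992644 yaw 0.37103235273061075
top z,tilt [7.90545728 3.21473379 0.26975164]
32.825
the job is handed in; nothing more can be done
```

The stopper is now in the filled carafe with its tabs sprung out. I handed the job in at 32.8 s of the 48 s allowed, and no verdict was shown.

- **Removal:** I pinched the tabs in small steps, raising the arm to offset the jaws' forward swing, and drew the stopper straight up. The empty carafe showed no movement in the side view.
- **Fitting:** The plug entered the filled carafe without resistance. I pressed to about 13.6 N, roughly 3.6 mm of seal squeeze. I held about 13 N while opening the jaws in steps so the noses could come out under the lip.
- **Position:** The tab midpoint measured (538.7, 221.0) mm against a mouth centre of (537.8, 220.5) mm, so it is about 1 mm off centre. The pour mark points at 0.37 rad and the spout at about 0.385 rad.
- **Tabs:** They measured 60.7 mm apart between their top-face centres, against 61.0 mm when the stopper was first locked, so they are sprung out.

**Checks that failed or disagreed:**
- The last numeric check of the stopper's top height and tilt was unusable for both pictures, because its mask included more than the stopper's top. I judged level and seating only from the side and wrist pictures, the force record and the tab spacing.
- I did not measure the carafes or the other things on the counter again at the end; they only looked unmoved in the pictures.
- The rough fits from the top camera differed from the wrist camera's by up to 3 mm. I used the wrist measurements, where two views half a turn apart agreed to about 1 mm.

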